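# Stow the rear light and close the reflector crate

## Task

Lay the white rear light flat in the empty compartment of the wooden crate of spare reflectors, then close the crate: put the larger of the two loose wooden lids on it, seated all the way down on the rim all round. Leave the light in the crate and the lid on it.

Things in the scene. Friction and masses are not known exactly. Their poses are not given: they have to be found in the camera images.
- crate: Open wooden crate, fixed, 150 mm (its x) by 210 mm (its y), 64 mm high; origin at the centre of its underside, z up. Walls 8 mm, floor 6 mm: inside 134 by 194 mm. A 6 mm divider, its top 46 mm above the underside, crosses it at y = -20 mm; the compartment on the -y side is full of upright plate reflectors (up to 45 mm), the one on the +y side is empty.
- crate_bay (a point): Centre of the floor of the crate's empty compartment: 40 mm along the crate's +y from its centre, 6 mm above its underside; axes as the crate's. The compartment measures 134 mm along x and 114 mm along y.
- light_mid (a point): Centre (17 mm above its underside) of the loose white plastic rear light: a rounded oblong block 62 mm long (its x), 36 mm wide (its y), 34 mm high including a small round grey button on top, about 60 g. It lies flat on the shelf, button and z up. The button is rigid here.
- lid_grip (a point): Middle of the wooden grip batten on the larger loose lid: 16 mm thick (x), 80 long (y), 44 high. Board 160 (x) by 220 (y) by 8 mm, 22 mm below this point; under it two cleats, 10 mm deep, spanning 118 by 178 mm, fit loosely inside the crate. 250 g. Lies flat, this point 40 mm up; seated (either way round) it is centred 94 mm above the crate's underside. Other lid: 95 by 125 mm.
Mind the look-alikes: they are no part of the job. What is shaped like the part that bears light_mid but pink is not meant.

How it is judged:
By the outcome, as a careful person would: the job done as asked, in the order asked, and still so for the second after the job is handed in, with the robot touching nothing.
It also fails if it takes over 61 s, if anything falls off the work surface, if the arm or the gripper's body presses on something with over 40 N, if the wrist force passes 120 N, or if a joint passes its speed limit or range.

## Robot

A 7-joint arm with a two-finger parallel gripper is mounted at the origin on the work surface. World frame = base frame: x ahead of the robot, y to its left, z up, the work surface at z = 0. Lengths are in mm, angles in rad, forces in N, time in s.
With the tool pointing down it reaches from about 400 to 850 mm from the base axis. Payload 6.9 kg.
Tool frame: the origin (TCP) lies at the very end of the fingers, on their centre line; the grasp point (between the pads) lies 19 mm behind it; z points along the fingers, y is the line along which they close (so a half turn about z gives the same grasp; the last joint's range is limited). The gripper opens to 85 mm and grips with 20 to 120 N. Pads are 22 mm wide; open, the fingers measure 114 mm over their backs; the gripper's body (76 mm by 85 mm) begins 54 mm behind the grasp point. The pads swing forward as they close: fully open they stand 13 mm farther back than shut.
Start: joints at [1.234, 0.507, -0.238, 1.5, 0.126, 1.149, -0.155], TCP at [267.2, -564.992, 231.275] pointing down, gripper open.
Joint ranges: [-3.08, 3.08], [-0.24, 2.05], [-1.43, 1.35], [0, 2.5], [-1.52, 4.66], [0.17, 1.96], [-2.89, 2.89]. Speed limits (rad/s): [2.39, 2.39, 3.14, 3.14, 3.14, 3.14, 3.14].

## Interface

Orientations are given as a unit quaternion [x, y, z, w].
In Python, from station import * gives the robot as it stands.
- The arm moves only by the tool drive_tool, never from a script. Its argument "plan" is a list of rows, each a list of 5 numbers: the shift along the tool's x, y, z in m, then the turn about the tool's z in rad, then the opening, from 0 (shut) to 1 (fully open). A call has 1 to 12 rows; each row shifts and turns the commanded pose from where the row before left it, along the tool's axes as they then stand; what a row does not reach is not made up. A row lasts 1/8 s, in which the tool goes at most 62.5 mm and 10.7 degrees, less where a joint would pass 70% of its speed; a pose out of reach is approached as far as the arm can. A call with a gripper value outside its range is refused whole. The fingers move at their own pace and stop on an object; "force" is the grip in N (left out, the last holds). Time passes only in rows, so rows that do not move let the fingers close. It gives the time, the measured TCP pose, the force, the opening and the grip force at its end, in the units of the state.
- observe(): the state, without advancing time (a new reading comes with each control period).
- grab_frame(name): name is "scene" or "top" or "wrist"; returns (picture, depth): 400x640x3 uint8, red, green, blue; 400x640 float32, mm along the optical axis (not along the pixel's ray), 0 where there is no reading.
- camera_model(name): a dict with "mtx" (3x3 intrinsics, pixels), "k1" (the pictures are not rectified: a ray, as slopes to the right and down, at radius r is drawn at 1 + k1 r^2 times it, then the intrinsics apply), "rvec" (rotation vector, rad) and "tvec" (3), from world to camera coordinates, as OpenCV has them. Camera axes: x right, y down, z forward; pixel columns grow to the right and rows downward; lengths in mm; the calibration is good to about 2 mm. A picture is of the moment at which its call begins: read the wrist's pose just before it. camera_model takes no time and is no camera call; for the wrist camera it gives the pose at the moment of the call.
- job_done(): hands the job in; it is judged then, once.
The state is a dict: "time_s": time; "qpos": joint angles; "qd": joint speeds; "joint_efforts": joint torques, N m; "position": TCP position; "tool_rot": TCP orientation; "contact_force": force on the tool from outside, world axes, zero at the start; "torque": the same for the moment, N m; "grip_width": finger opening in mm; "gripper_force": force on a finger pad.
Only numpy, scipy, OpenCV 4.12 (cv2) and the standard library are available. Lean on these libraries where they do the work, as an engineer would, in place of code of your own. Each camera call takes 0.05 s, during which the arm holds its last target. There are 200 camera calls.

## Working session

There is one attempt and no reset: what is moved stays moved. The work goes in short steps, Python scripts to look and compute and a tool call to move; the robot and the scene stay as the last step left them, time stands still between calls to the robot, and variables do not carry over. Pictures are saved under pics/ and viewed, at most 10 in all, crops included, and the job is handed in when it is done.

Besides the shell and the picture viewer there is one more tool, called by a JSON object that holds its "method" and its "body", one argument or row to a line. drive_tool: Moves the arm, as the interface text tells. Its arguments: {"type":"object","properties":{"plan":{"type":"array","items":{"type":"array","items":{"type":"number"}}},"force":{"type":"number"}},"required":["plan"]}

```bash
mkdir -p pics; ls; cat > h.py <<'E'
from station import *
import numpy as np, cv2
from scipy.spatial.transform import Rotation as R
def world(depth,m):
    v,u=np.mgrid[0:400,0:640]
    p=np.stack([u,v],-1).reshape(-1,1,2).astype(float)
    n=cv2.undistortPoints(p,np.array(m["mtx"],float),np.array([m["k1"],0,0,0.]),).reshape(400,640,2)
    c=np.dstack([n*depth[...,None],depth])
    Rm=R.from_rotvec(np.ravel(m["rvec"])).as_matrix()
    w=(c-np.ravel(m["tvec"]))@Rm
    w[depth<=0]=np.nan
    return w
def shot(name):
    m=camera_model(name); im,d=grab_frame(name)
    return im,world(d.astype(float),m)
E
python3 - <<'E'
from h import *
s=observe();print(s)
for n in ("top","scene"):
    im,w=shot(n); np.savez(f"{n}.npz",im=im,w=w)
    cv2.imwrite(f"pics/{n}.png",im[...,::-1])
E
```

```text
pics
{'time_s': 0.0, 'qpos': array([ 1.23450325,  0.50834124, -0.23752046,  1.50114922,  0.1256884 ,
        1.14893053, -0.15478257]), 'qd': array([ 1.94741558e-03,  4.88354950e-05,  8.55420525e-04, -2.43233919e-04,
       -1.80464643e-04,  1.23638435e-03,  5.86720437e-05]), 'joint_efforts': array([ 5.40077849e-06, -6.20597863e+01, -2.18697555e+00, -2.49654597e+01,
        1.24609013e-02,  1.17755978e-02, -1.63296943e-05]), 'position': array([ 266.93081319, -564.55223373,  230.42177427]), 'tool_rot': array([ 9.75697917e-01,  2.19118070e-01, -2.16860153e-04, -8.94116294e-04]), 'contact_force': array([ 0.32781117, -0.36713826,  0.22263603]), 'torque': array([-0.03656562,  0.01607346, -0.01373834]), 'gripper_force': 0.0, 'grip_width': 85.0836388293013}
```

View pics/top.png

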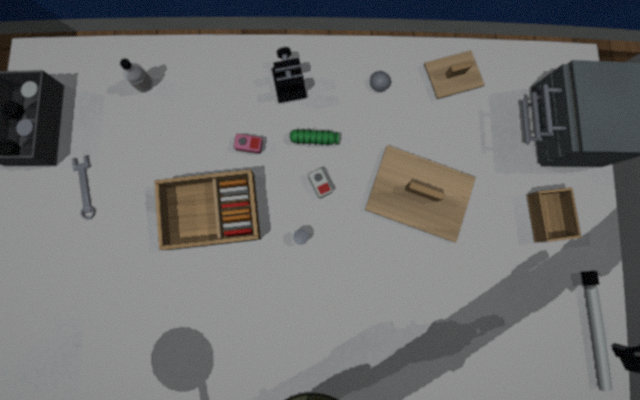

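View pics/scene.png

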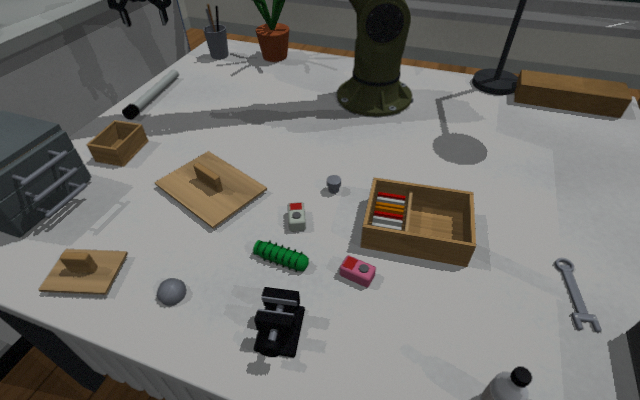

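The top picture shows two light-shaped parts: a white one at (320,181) and a pink one at (249,143). The white one is meant. There are two lids: (421,192), which is larger, and (454,74), which is smaller. The crate is at (207,210), with its empty bay on the left at (188,210). Next I measure these and check them in a crop.

```bash
cat > meas.py <<'E'
from h import *
def rect(p): 
    (c,s,a)=cv2.minAreaRect(p.astype(np.float32)); return np.round(c,1),np.round(s,1),round(a,1),np.round(cv2.boxPoints((c,s,a))).tolist()
d=np.load("top.npz");w=d["w"];im=d["im"]
def reg(u0,u1,v0,v1,zl,zh):
    q=w[v0:v1,u0:u1].reshape(-1,3); q=q[(q[:,2]>zl)&(q[:,2]<zh)]
    lab=q; print(len(q),"z med",round(np.median(q[:,2]),1),*rect(q[:,:2])); return q
print("table",np.nanmedian(w[250:300,300:400,2]))
print("light");q=reg(300,342,160,203,18,45)
print("pink");reg(228,270,128,158,18,45)
print("lid board");reg(355,485,140,248,8,28)
print("lid grip");reg(395,455,165,215,40,80)
print("crate rim");reg(145,270,160,260,55,80)
print("floor of bay",w[210,190],"divider",w[190:230,217][::10].round().tolist(),"reflectors",np.nanmedian(w[180:235,225:245].reshape(-1,3),axis=0))
hsv=cv2.cvtColor(im,cv2.COLOR_RGB2HSV)
for nm,sel in(("red",(hsv[...,1]>120)&((hsv[...,0]<8)|(hsv[...,0]>172))),("grey",(hsv[...,2]<150))):
    s=sel[160:203,300:342]; print(nm,s.sum(),np.nanmean(w[160:203,300:342][s],axis=0))
print("small things near: cup",np.nanmax(w[220:245,290:315,2]),w[235,303])
cv2.imwrite("pics/crop.png",cv2.resize(im[120:260,220:490,::-1],None,fx=2.9,fy=2.9,interpolation=cv2.INTER_CUBIC))
E
python3 meas.py
```

```text
table -0.22213118777131946
light
450 z med 29.6 [576.4 -21.3] [62.1 36.6] 26.4 [[540.0, -19.0], [557.0, -51.0], [612.0, -24.0], [596.0, 9.0]]
pink
442 z med 29.8 [668.  143.6] [63.  36.8] 80.5 [[645.0, 116.0], [681.0, 109.0], [691.0, 172.0], [655.0, 178.0]]
lid board
6205 z med 17.5 [ 553.1 -251.9] [220.5 162.3] 69.7 [[439.0, -327.0], [591.0, -383.0], [667.0, -177.0], [515.0, -120.0]]
lid grip
347 z med 60.5 [ 553.3 -250.7] [81.1 17.1] 69.9 [[531.0, -286.0], [547.0, -292.0], [575.0, -216.0], [559.0, -210.0]]
crate rim
1330 z med 63.6 [512.6 225.1] [151.8 210. ] 6.5 [[425.0, 321.0], [449.0, 112.0], [600.0, 129.0], [576.0, 338.0]]
floor of bay [515.36792791 272.51433555   7.04512679] divider [[557.0, 208.0, 32.0], [534.0, 205.0, 41.0], [512.0, 204.0, 46.0], [490.0, 203.0, 47.0]] reflectors [520.99649096 168.7284713   37.57145498]
red 73 [561.9478672  -28.09493981  30.29654446]
grey 1580 [581.20642002 -22.06351702   8.35214038]
small things near: cup 39.17204131985452 [458.01008678  17.53452516  34.85078727]
```

```bash
python3 -c "
from h import *
m=camera_model('wrist');print(m['mtx'],m['k1'])
s=observe();Rm=R.from_quat(s['tool_rot']).as_matrix();print(Rm.round(3))
Rc=R.from_rotvec(np.ravel(m['rvec'])).as_matrix();c=-Rc.T@np.ravel(m['tvec']);print('cam in tool',Rm.T@(c-s['position']),'\n',(Rm.T@Rc.T).round(3))"
```

```text
[[293.90511049   0.         314.93273025]
 [  0.         293.90511049 196.23752547]
 [  0.           0.           1.        ]] -0.043460624667995294
[[ 0.904  0.428 -0.001]
 [ 0.428 -0.904  0.001]
 [-0.    -0.002 -1.   ]]
cam in tool [  67.63239705   -0.89270977 -141.5688266 ] 
 [[-0.001 -0.964 -0.266]
 [ 1.    -0.001 -0.001]
 [ 0.    -0.266  0.964]]
```

View pics/crop.png

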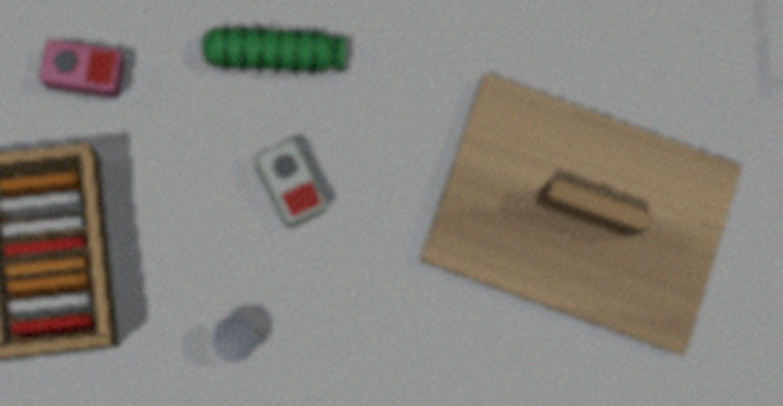

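The crop shows the white light at (290,180), with the pink one clearly separate at top left and the large lid at right. All measured sizes match the description: light 62x36, lid 220x162, crate 152x210 with its rim at 64. I now move above the light at (576,-21), long axis at yaw 26.4°.

{"method": "drive_tool", "body": {
  "plan": [
    [0.0427,-0.0299,0.007,0,1],
    [0.0427,-0.0299,0.007,0,1],
    [0.0427,-0.0299,0.007,0,1],
    [0.0427,-0.0299,0.007,0,1],
    [0.0427,-0.0299,0.007,0,1],
    [0.0427,-0.0299,0.007,0,1],
    [0.0427,-0.0299,0.007,0,1],
    [0.0427,-0.0299,0.007,0,1],
    [0.0427,-0.0299,0.007,0,1],
    [0.0427,-0.0299,0.007,0,1],
    [0.0427,-0.0299,0.007,0,1],
    [0.0427,-0.0299,0.007,-0.019,1]
  ],
  "force": 40
}}

```text
time_s: 1.6
position: [577.5, -20.2, 146.8]
tool_rot: [0.974, 0.228, -0.0, 0.0]
contact_force: [0.7, -0.7, 0.0]
grip_width: 85.5
gripper_force: 0.0
```

```bash
cat >> h.py <<'E'
def off(target,yaw):
    "shift in tool axes (mm) and turn (rad) to put TCP at target with tool x at yaw deg"
    s=observe();r=R.from_quat(s["tool_rot"]);M=r.as_matrix()
    y=np.degrees(np.arctan2(M[1,0],M[0,0]))
    print("t",s["time_s"],"pos",s["position"].round(1),"yaw",y.round(2),"tilt",(M[:,2]).round(3),
     "shift",(M.T@(np.array(target)-s["position"])).round(1),"turn",np.radians((y-yaw+180)%360-180).round(3))
E
python3 - <<'E'
from h import *
im,w=shot("wrist");s=observe()
q=w.reshape(-1,3);k=(q[:,2]>22)&(q[:,2]<45)&(np.hypot(q[:,0]-576,q[:,1]+21)<50)
(c,sz,a)=cv2.minAreaRect(q[k][:,:2].astype(np.float32));print(c,sz,a,np.median(q[k][:,2]))
yaw=a if sz[0]>sz[1] else a-90
off([c[0],c[1],4],yaw)
cv2.imwrite("pics/w1.png",im[...,::-1])
E
```

```text
(576.4666748046875, -20.535812377929688) (60.9744873046875, 35.23637390136719) 25.366567611694336 29.065677240034113
t 1.65 pos [580.3 -11.1 146.2] yaw 26.93 tilt [ 0.002  0.006 -1.   ] shift [ -8.3   7.3 142.1] turn 0.027
```

View pics/w1.png

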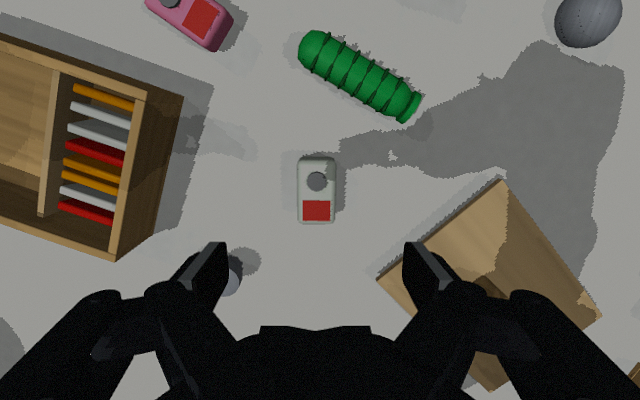

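The wrist view shows the white light at (317,190), straight below the tool and aligned with it. The arm is only settling: its commanded pose is about (576.8,-21.3,147). I go down and grip.

{"method": "drive_tool", "body": {
  "plan": [
    [0,0,0.01,0,1],
    [0,0,0.025,0.008,1],
    [0,0,0.03,0,1],
    [0,0,0.03,0,1],
    [0,0,0.025,0,1],
    [0,0,0.015,0,1],
    [0,0,0.008,0,1],
    [0,0,0,0,1],
    [0,0,0,0,0.3],
    [0,0,0,0,0.1],
    [0,0,0,0,0.1],
    [0,0,0,0,0.1]
  ],
  "force": 40
}}

```text
time_s: 3.15
position: [577.4, -21.5, 5.0]
tool_rot: [0.974, 0.224, 0.001, 0.0]
contact_force: [-1.6, 0.0, 5.9]
grip_width: 35.3
gripper_force: 41.0
```

{"method": "drive_tool", "body": {
  "plan": [
    [0,0,-0.02,0,0.1],
    [0,0,-0.036,0.11,0.1],
    [0,0,-0.04,0.115,0.1],
    [0,0,-0.03,0.114,0.1],
    [-0.0025,-0.02,0,0,0.1],
    [-0.005,-0.042,0,0,0.1],
    [-0.006,-0.047,0,0,0.1],
    [-0.006,-0.047,0,0,0.1],
    [-0.006,-0.047,0,0,0.1],
    [-0.0055,-0.047,0,0,0.1],
    [-0.003,-0.028,0,0,0.1],
    [-0.002,-0.014,0,0,0.1]
  ]
}}

```text
time_s: 4.65
position: [506.0, 266.9, 129.1]
tool_rot: [0.998, 0.059, -0.001, -0.0]
contact_force: [-0.2, -0.0, -1.0]
grip_width: 35.2
gripper_force: 40.2
```

{"method": "drive_tool", "body": {
  "plan": [
    [0,0,0,0,0.1],
    [0,0,0,0,0.1],
    [0,0,0,0,0.1]
  ]
}}

```text
time_s: 5.03
position: [508.6, 262.9, 130.2]
tool_rot: [0.998, 0.056, -0.0, 0.0]
contact_force: [-0.0, 0.1, -0.5]
grip_width: 35.6
gripper_force: 40.2
```

```bash
python3 - <<'E'
from h import *
s=observe();off([508.1,264.8,11],6.5);print(s["grip_width"],s["gripper_force"])
im,w=shot("wrist");cv2.imwrite("pics/w2.png",im[...,::-1])
E
```

```text
t 5.025 pos [508.6 262.9 130.2] yaw 6.4 tilt [ 0.    -0.001 -1.   ] shift [ -0.3  -2.1 119.2] turn -0.002
35.55821272334646 40.18867492675781
```

View pics/w2.png

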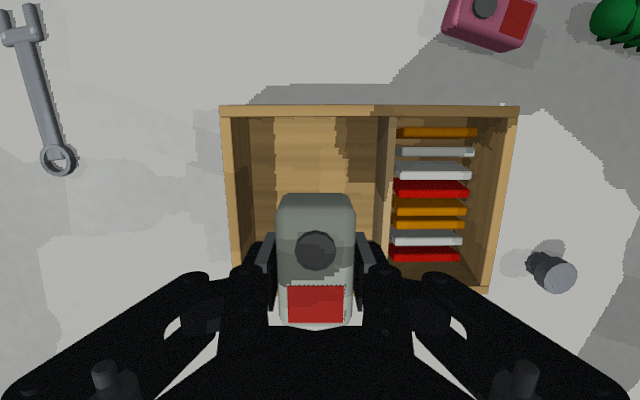

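The light is held at (316,260), square above the empty bay, with the crate aligned to the tool. I lower it, release with a partial opening and rise.

{"method": "drive_tool", "body": {
  "plan": [
    [0,-0.002,0.012,0,0.1],
    [0,0,0.025,0,0.1],
    [0,0,0.025,0,0.1],
    [0,0,0.025,0,0.1],
    [0,0,0.015,0,0.1],
    [0,0,0.01,0,0.1],
    [0,0,0.004,0,0.1],
    [0,0,0.003,0,0.1],
    [0,0,0,0,0.1],
    [0,0,0,0,0.1]
  ]
}}

```text
time_s: 6.32
position: [508.1, 266.6, 11.8]
tool_rot: [0.998, 0.057, 0.0, -0.0]
contact_force: [0.2, -0.7, -0.6]
grip_width: 35.6
gripper_force: 40.2
```

{"method": "drive_tool", "body": {
  "plan": [
    [0,0,0,0,0.6],
    [0,0,0,0,0.6],
    [0,0,0,0,0.6]
  ]
}}

```text
time_s: 6.7
position: [508.3, 263.8, 11.5]
tool_rot: [0.998, 0.056, -0.0, 0.002]
contact_force: [0.7, -6.2, 1.2]
grip_width: 51.2
gripper_force: 0.0
```

```bash
python3 - <<'E'
from h import *
s=observe();off([553.2,-251.3,150],69.8);print(s["grip_width"],s["contact_force"])
E
```

```text
t 6.7 pos [508.3 263.8  11.5] yaw 6.39 tilt [-0.    -0.003 -1.   ] shift [ -12.8  517.3 -137. ] turn -1.107
51.169826986080835 [ 0.65004036 -6.24454553  1.21914085]
```

{"method": "drive_tool", "body": {
  "plan": [
    [0,0,-0.015,0,0.6],
    [0,0,-0.035,0,0.6],
    [0,0,-0.045,0,0.6],
    [0,0,-0.045,0,1],
    [-0.001,0.025,0,0,1],
    [-0.001,0.05,0,0,1],
    [-0.001,0.05,0,0,1],
    [-0.001,0.05,0,0,1],
    [-0.001,0.05,0,0,1],
    [-0.001,0.05,0,0,1],
    [-0.001,0.05,0,0,1],
    [-0.001,0.05,0,0,1]
  ]
}}

```text
time_s: 8.2
position: [543.1, -108.1, 152.7]
tool_rot: [0.998, 0.057, 0.001, -0.0]
contact_force: [1.2, -0.1, -0.2]
grip_width: 85.6
gripper_force: 0.0
```

{"method": "drive_tool", "body": {
  "plan": [
    [-0.001,0.05,0,0,1],
    [-0.002,0.05,0,0,1],
    [-0.001,0.03,0,0,1],
    [-0.001,0.012,0,-0.1,1],
    [0,0,0,-0.17,1],
    [0,0,0,-0.17,1],
    [0,0,0,-0.17,1],
    [0,0,0,-0.17,1],
    [0,0,0,-0.17,1],
    [0,0,0,-0.157,1],
    [0,0,0,0,1],
    [0,0,0,0,1]
  ]
}}

```text
time_s: 9.7
position: [553.8, -248.6, 151.9]
tool_rot: [0.82, 0.572, 0.0, 0.0]
contact_force: [-0.0, 0.5, -0.0]
grip_width: 85.2
gripper_force: 0.0
```

```bash
python3 - <<'E'
from h import *
s=observe();print(s["qpos"].round(2))
im,w=shot("wrist")
q=w.reshape(-1,3)
for zl,zh,r in ((45,75,60),(10,25,150)):
    k=(q[:,2]>zl)&(q[:,2]<zh)&(np.hypot(q[:,0]-553,q[:,1]+251)<r)
    (c,sz,a)=cv2.minAreaRect(q[k][:,:2].astype(np.float32));print(np.round(c,1),np.round(sz,1),round(a,1),np.median(q[k][:,2]))
off([553.2,-251.3,25],69.8)
im,w=shot("top");np.savez("top2.npz",im=im,w=w)
q=w[160:260,145:270].reshape(-1,3)
k=(q[:,2]>55)&(q[:,2]<80);(c,sz,a)=cv2.minAreaRect(q[k][:,:2].astype(np.float32));print("crate",c,sz,a)
ff=w[180:240,165:212];print("light top z",np.nanmedian(ff[20:40,15:32,2]))
k=(ff[...,2]>28)&(ff[...,2]<44)&(ff[...,1]>225)&(ff[...,1]<305)&(ff[...,0]>450)&(ff[...,0]<570);p=ff[k];print(np.median(p,axis=0),cv2.minAreaRect(p[:,:2].astype(np.float32)))
cv2.imwrite("pics/t2.png",cv2.resize(im[150:270,135:285,::-1],None,fx=4,fy=4,interpolation=cv2.INTER_CUBIC))
E
```

```text
[ 0.68  0.58 -0.49  1.66  0.31  0.98 -0.27]
[ 552.8 -251.1] [78.9 16. ] 69.4 60.77313730112652
[ 552.7 -251.3] [219.6 160.8] 69.8 17.004337646735536
t 9.75 pos [ 553.8 -248.6  151.8] yaw 69.79 tilt [ 0.001 -0.    -1.   ] shift [ -2.8   0.3 126.8] turn -0.0
crate (512.7846069335938, 225.10574340820312) (151.74098205566406, 209.96876525878906) 6.634591579437256
light top z 36.07070551970043
[506.09937764 264.71814218  35.94668694] ((506.82574462890625, 266.4775085449219), (62.55205154418945, 37.44386291503906), 5.098427772521973)
```

View pics/t2.png

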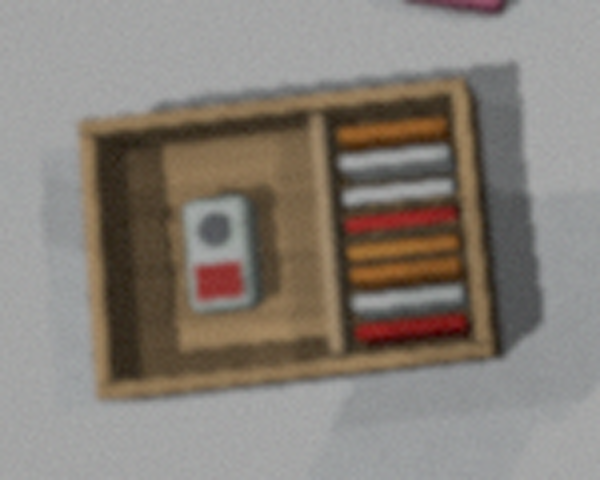

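The crop shows the light flat in the middle of the bay at (218,250), with its top at about 36 mm as expected. Next I grasp the lid batten.

{"method": "drive_tool", "body": {
  "plan": [
    [-0.0026,0,0.015,0,1],
    [0,0,0.03,0,1],
    [0,0,0.03,0,1],
    [0,0,0.025,0,1],
    [0,0,0.015,0,1],
    [0,0,0.008,0,1],
    [0,0,0.003,0,1],
    [0,0,0,0,0.5],
    [0,0,0,0,0],
    [0,0,0,0,0],
    [0,0,0,0,0],
    [0,0,0,0,0]
  ],
  "force": 80
}}

```text
time_s: 11.3
position: [553.1, -251.3, 25.8]
tool_rot: [0.819, 0.573, 0.0, 0.0]
contact_force: [-0.8, -0.8, 5.0]
grip_width: 15.3
gripper_force: 78.8
```

{"method": "drive_tool", "body": {
  "plan": [
    [0,0,0,0,0],
    [0,0,0,0,0]
  ]
}}

```text
time_s: 11.55
position: [553.1, -251.3, 25.8]
tool_rot: [0.819, 0.573, 0.0, 0.0]
contact_force: [-1.5, 0.2, 5.7]
grip_width: 15.3
gripper_force: 78.8
```

{"method": "drive_tool", "body": {
  "plan": [
    [0,0,-0.01,0,0],
    [0,0,-0.02,0,0],
    [0,0,-0.028,-0.06,0],
    [0,0,-0.028,-0.1,0],
    [0,0,-0.025,-0.1,0],
    [0,0,-0.013,-0.1,0],
    [0,0,0,-0.07,0],
    [0,0,0,-0.036,0],
    [0.015,0,0,0,0],
    [0.03,0.001,0,0,0],
    [0.04,0.0015,0,0,0],
    [0.042,0.0015,0,0,0]
  ]
}}

```text
time_s: 13.05
position: [541.4, -122.2, 149.1]
tool_rot: [0.665, 0.747, 0.0, -0.0]
contact_force: [0.4, 0.6, -2.3]
grip_width: 14.9
gripper_force: 78.1
```

{"method": "drive_tool", "body": {
  "plan": [
    [0.044,0.0015,0,0,0],
    [0.044,0.0015,0,0,0],
    [0.044,0.0015,0,0,0],
    [0.044,0.0015,0,0,0],
    [0.044,0.0015,0,0,0],
    [0.044,0.001,0,0,0],
    [0.04,0.001,0,0,0],
    [0.027,0.0007,0,0,0],
    [0.014,0,0,0,0],
    [0.006,0,0,0,0],
    [0,0,0,0,0],
    [0,0,0,0,0]
  ]
}}

```text
time_s: 14.55
position: [511.9, 223.9, 149.2]
tool_rot: [0.666, 0.746, -0.0, 0.0]
contact_force: [1.1, -0.0, -2.7]
grip_width: 15.1
gripper_force: 78.1
```

{"method": "drive_tool", "body": {
  "plan": [
    [0,0,0,0,0],
    [0,0,0,0,0]
  ]
}}

```text
time_s: 14.8
position: [511.7, 224.8, 149.3]
tool_rot: [0.665, 0.747, -0.0, 0.0]
contact_force: [0.3, -0.3, -2.7]
grip_width: 15.0
gripper_force: 78.1
```

```bash
python3 - <<'E'
from h import *
s=observe();off([512.7,225.1,79.8],96.55);print(s["grip_width"],s["gripper_force"],s["torque"])
im,w=shot("top")
q=w[120:290,110:310].reshape(-1,3)
k=(q[:,2]>120)&(q[:,2]<165)&(np.hypot(q[:,0]-512,q[:,1]-225)<145)
print(k.sum(),np.median(q[k][:,2]),cv2.minAreaRect(q[k][:,:2].astype(np.float32)))
p=q[k];p=p[(p[:,2]>132)&(p[:,2]<150)];A=np.c_[p[:,:2]-[512,225],np.ones(len(p))];print("plane",np.linalg.lstsq(A,p[:,2],rcond=None)[0])
cv2.imwrite("pics/t3.png",im[...,::-1])
im,w=shot("wrist");cv2.imwrite("pics/w3.png",im[...,::-1])
E
```

```text
t 14.8 pos [511.7 224.8 149.3] yaw 96.59 tilt [ 0. -0. -1.] shift [ 0.2  1.  69.5] turn 0.001
14.954227611659134 78.08048486709595 [-0.02136729 -0.06466025  0.00242753]
3327 141.41798581666617 ((518.6076049804688, 174.45095825195312), (158.53627014160156, 119.9996566772461), 6.576948642730713)
plane [-1.13422638e-03  2.61554201e-03  1.41594629e+02]
```

View pics/t3.png

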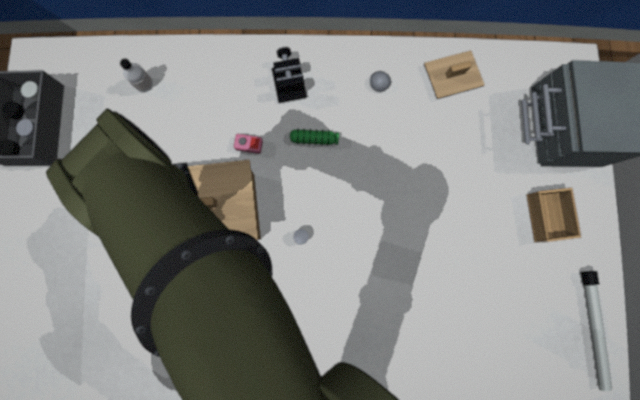

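The lid is level, at yaw 6.6° and centred over the crate to within about 1 mm, against 8 mm of cleat clearance. In this view the arm hides the rest of the lid, and its edge shows at (225,200). I lower it.

{"method": "drive_tool", "body": {
  "plan": [
    [0,0.0005,0.01,0,0],
    [0,0,0.015,0,0],
    [0,0,0.015,0,0],
    [0,0,0.01,0,0],
    [0,0,0.006,0,0],
    [0,0,0.005,0,0],
    [0,0,0.004,0,0],
    [0,0,0.003,0,0],
    [0,0,0,0,0],
    [0,0,0,0,0]
  ]
}}

```text
time_s: 16.15
position: [512.1, 225.5, 81.5]
tool_rot: [0.665, 0.747, 0.0, 0.0]
contact_force: [0.0, 0.5, -3.0]
grip_width: 15.2
gripper_force: 78.1
```

{"method": "drive_tool", "body": {
  "plan": [
    [0,0,0.002,0,0],
    [0,0,0,0,0],
    [0,0,0,0,0],
    [0,0,0,0,0]
  ]
}}

```text
time_s: 16.65
position: [512.3, 225.5, 79.8]
tool_rot: [0.665, 0.747, 0.0, 0.0]
contact_force: [-1.7, -0.8, 5.7]
grip_width: 15.0
gripper_force: 79.0
```

It is seated at TCP z 79.8, as predicted, with light contact. I release, retreat and check.

{"method": "drive_tool", "body": {
  "plan": [
    [0,0,0,0,0.3],
    [0,0,0,0,0.8],
    [0,0,0,0,0.8],
    [0,0,0,0,0.8],
    [0,0,-0.02,0,0.8],
    [0,0,-0.04,0,0.8],
    [0,0,-0.05,0,0.8],
    [0,0,-0.05,0,0.8],
    [-0.04,0,-0.02,0,0.8],
    [-0.05,0,0,0,0.8],
    [-0.05,0,0,0,0.8],
    [-0.05,0,0,0,0.8]
  ]
}}

```text
time_s: 18.15
position: [534.0, 35.0, 259.4]
tool_rot: [0.665, 0.747, 0.0, 0.0]
contact_force: [1.2, -0.0, 0.3]
grip_width: 68.6
gripper_force: 0.0
```

{"method": "drive_tool", "body": {
  "plan": [
    [-0.05,0,0,0,0.8],
    [-0.05,0,0,0,0.8],
    [-0.05,0,0,0,0.8],
    [-0.05,0,0,0,0.8],
    [-0.03,0,0,0,0.8],
    [0,0,0,0,0.8],
    [0,0,0,0,0.8]
  ]
}}

```text
time_s: 19.02
position: [560.6, -190.8, 259.2]
tool_rot: [0.665, 0.747, 0.0, -0.0]
contact_force: [-0.6, 0.4, 0.1]
grip_width: 68.5
gripper_force: 0.0
```

```bash
python3 - <<'E'
from h import *
off([0,0,0],0)
im,w=shot("top")
q=w[130:280,120:300].reshape(-1,3)
k=(q[:,2]>60)&(q[:,2]<85)&(np.hypot(q[:,0]-512,q[:,1]-225)<150);p=q[k]
print(np.median(p[:,2]),cv2.minAreaRect(p[:,:2].astype(np.float32)))
p=p[p[:,2]<77];A=np.c_[p[:,:2]-[512,225],np.ones(len(p))];print("plane",np.linalg.lstsq(A,p[:,2],rcond=None)[0])
cv2.imwrite("pics/t4.png",im[...,::-1])
im,_=shot("scene");cv2.imwrite("pics/s4.png",im[...,::-1])
E
```

```text
t 19.025 pos [ 560.6 -190.8  259.2] yaw 96.69 tilt [-0.     0.001 -1.   ] shift [ 254.6 -534.5  259.5] turn 1.688
71.9889137982203 ((512.2783203125, 224.698486328125), (161.79476928710938, 219.94833374023438), 6.691640853881836)
plane [-5.70010015e-04  7.16166592e-04  7.19624373e+01]
```

View pics/s4.png

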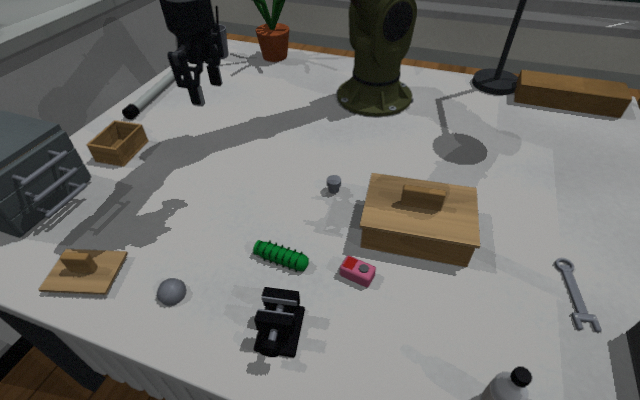

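The scene picture shows the lid seated flat on the crate at (420,215). Its board top is level at 72.0 mm (64 + 8), and nothing else has been disturbed.

```bash
python3 -c "
from station import *
print(job_done())"
```

```text
the job is handed in; nothing more can be done
None
```

The white rear light lies flat in the crate's empty compartment, the larger lid is seated level on the rim all round, and the job was handed in at about 19 s.

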